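# Load the sample carrier in order and hold it up level for hand-over

## Robot

A 6-joint arm with a two-finger parallel gripper is mounted at the origin on the work surface. World frame = base frame: x ahead of the robot, y to its left, z up, the work surface at z = 0. Lengths are in m, angles in degrees, forces in N, time in s.
With the tool pointing down it reaches from about 0.375 to 0.975 m from the base axis. Payload 3.8 kg.
Tool frame: the origin (TCP) lies at the very end of the fingers, on their centre line; the grasp point (between the pads) lies 19 mm behind it; z points along the fingers, y is the line along which they close (so a half turn about z gives the same grasp; the last joint's range is limited). The gripper opens to 85 mm and grips with 20 to 120 N. Pads are 22 mm wide; open, the fingers measure 114 mm over their backs; the gripper's body (76 mm by 85 mm) begins 54 mm behind the grasp point. The pads swing forward as they close: fully open they stand 13 mm farther back than shut.
Start: joints at [-75.854, 15.12, 91.902, -0, 72.978, -2.114], TCP at [0.189, -0.648, 0.231] pointing down, gripper open.
Joint ranges: [-150.88, 150.88], [-54.13, 125.18], [17.81, 147.31], [-75.09, 255.09], [0, 152.58], [-146.25, 146.25]. Speed limits (degrees/s): [147.25, 147.25, 180, 180, 180, 180].

## Interface

Orientations are given as [roll, pitch, yaw] about the fixed x, y, z axes, in that order (R = Rz(yaw) Ry(pitch) Rx(roll)).
In Python, from rig import status, snapshot, job, models gives the robot as it stands.
- The arm moves only by the shell command python3 -m crank 'ROWS' [FORCE]. ROWS is JSON, a list of rows, each a list of 7 numbers: the opening, from 0 (shut) to 1 (fully open), then the shift along the tool's x, y, z in mm, then the turn, a rotation vector about the tool's x, y, z in degrees. A call has 1 to 20 rows; each row is the pose to reach, as a shift and turn from the pose commanded when the call began, along the tool's axes at that moment; what a row does not reach only later rows make up. A row lasts 1/8 s, in which the tool goes at most 62.5 mm and 10.7 degrees, less where a joint would pass 70% of its speed; a pose out of reach is approached as far as the arm can. A call with a gripper value outside its range is refused whole. The fingers move at their own pace and stop on an object; FORCE is the grip in N (left out, the last holds). Time passes only in rows, so rows that repeat a pose let the fingers close. It gives the time, the measured TCP pose, the force, the opening and the grip force at its end, in the units of the state.
- status.get_state(): the state, without advancing time (a new reading comes with each control period).
- snapshot(name): name is "scene" or "top" or "wrist"; returns a dict with "pixels" (400x640x3 uint8, red, green, blue), "fov_y" (degrees; the focal length in pixels is half the picture's height over the tangent of half this angle, whatever the lens; pixels are square), "cx", "cy" (the principal point, pixels), "D" ([k1, k2, p1, p2, k3] as OpenCV has them; the pictures are not rectified), "position" and "attitude" of the camera in the world; the wrist camera has in their place "tool_from_camera" (4x4, takes a point from camera to tool coordinates, whose origin is the TCP and whose axes are the flange's). Camera axes: x right, y up, looking along -z (the intrinsics and any distortion apply to the point x, -y, -z); pixel columns grow to the right and rows downward; lengths in m; the calibration is good to about 2 mm. A picture is of the moment at which its call begins: read the wrist's pose just before it. There is no depth.
- job.close_job(): hands the job in; it is judged then, once.
Trained networks look in a picture, given as the dict that the camera call returned (one of the last four; its "shot" number tells which), for a name from the list of things; names that differ only in an ending like _2 or _b are one class to them, and where a whole thing is asked for, a point or a joint stands for the part that bears it (a point fixed in the world has none). Each returns a list of dicts, best first, with "confidence" (0 to 1); they miss things now and then, are a little off and sometimes report something else, mostly with a low value. They report only what shows in the picture. A call takes as long as a camera call.
- models.masks_of(target, picture): "region" (400x640 bool, what is visible of it) and "bbox" ([centre column, centre row, width, height] in pixels, round what is visible of it).
The state is a dict: "clock": time; "joint_positions": joint angles; "dq": joint speeds; "joint_torque": joint torques, N m; "tcp_pos": TCP position; "tcp_rot": TCP orientation; "contact_force": force on the tool from outside, world axes, zero at the start; "torque": the same for the moment, N m; "grip_width": finger opening in m; "grasp_force": force on a finger pad.
Only numpy, scipy, OpenCV 4.12 (cv2) and the standard library are available. Lean on these libraries where they do the work, as an engineer would, in place of code of your own. Each camera call takes 0.05 s, during which the arm holds its last target. There are 200 camera calls.

## Task

Load the water samples into the four-place carrier in the order they were drawn: first the red-capped tube into hole 1 (one pip), then the green-capped one into hole 2 (two pips), then the blue-capped one into hole 3 (three pips), each lowered upright right down to the floor of its hole before you let it go; the white-capped blank stays in hole 4 and the other things on the bench stay where they are. Then take the loaded carrier by its black handle bar, lift it level until it hangs about 12 cm clear of the bench, and finish there still holding it in the air, level and still, ready for hand-over: do not put it down.

Things in the scene. Friction and masses are not known exactly. Their poses are not given: they have to be found in the camera images.
- carrier: Four-hole tube carrier, loose, about 0.45 kg: grey base and aluminium deck 148 (x) by 172 mm (y), deck top 70 mm up; end plates at y +-87 mm, 44 mm wide above the deck, rise to 152 mm; black handle bar between them along y. Origin: centre of underside, z up; holes 1, 2 at -x of the bar, 3, 4 at +x. Yaw within 0.45 rad; stands left or right of the bench's middle, the rack on the other side.
- hole1 (a point): Hole 1, one black pip on the deck beside it. At x -44, y +40 mm from the carrier's origin (robot's side, left). The point is where the centre of a tube's underside rests when right down, 6 mm above the carrier's underside; axes as the carrier's. 34 mm wide, chamfered, through the deck (62 to 70 mm above the carrier's underside) and on into an 8 mm deep socket in the base.
- hole2 (a point): Hole 2, two black pips on the deck beside it. At x -44, y -40 mm (robot's side, right). The point is where the centre of a tube's underside rests when right down, 6 mm above the carrier's underside; axes as the carrier's. 34 mm wide, chamfered, through the deck (62 to 70 mm above the carrier's underside) and on into an 8 mm deep socket in the base.
- hole3 (a point): Hole 3, three black pips on the deck beside it. At x +44, y +40 mm (far side, left). The point is where the centre of a tube's underside rests when right down, 6 mm above the carrier's underside; axes as the carrier's. 34 mm wide, chamfered, through the deck (62 to 70 mm above the carrier's underside) and on into an 8 mm deep socket in the base.
- hole4 (a point): Hole 4, four black pips on the deck beside it. At x +44, y -40 mm (far side, right). Already holds the white-capped blank. The point is where the centre of a tube's underside rests when right down, 6 mm above the carrier's underside; axes as the carrier's. 34 mm wide, chamfered, through the deck (62 to 70 mm above the carrier's underside) and on into an 8 mm deep socket in the base.
- handle (a point): Middle of the black handle bar, over the carrier's centre, 139 mm above its underside. Bar 16 mm thick (carrier x), 22 mm high (128 to 150 mm), along carrier y. Seated caps top out at 124 mm, 19 mm clear of the bar sideways, 46 mm apart along y at its middle. Gripped there, the loaded carrier (0.6 to 0.95 kg) hangs level.
- rack: Stainless wire rack, fixed, 72 (x) by 180 mm (y), 70 mm high: two rows of five 36 mm cells. Origin: centre of its underside, z up, yaw within 0.45 rad. The tubes stand in the cells at (x, y) = (-18, +72), (+18, 0) and (-18, -72) mm, so along the rack's y there is free room beside each cap.
- tube_red: Red-cap sample tube, loose, 118 mm tall, about 60 g: frosted body 29 mm in diameter (foot tapered to 22 mm over its lowest 4 mm), red cap 34 mm in diameter from 102 to 118 mm up. Origin: centre of its underside, z up, yaw meaningless. Starts upright in one of three rack cells (which one varies), underside 8 mm above the bench, with 2 mm slack a side.
- tube_green: Green-cap sample tube, loose, 118 mm tall, about 60 g: frosted body 29 mm in diameter (foot tapered to 22 mm over its lowest 4 mm), green cap 34 mm in diameter from 102 to 118 mm up. Origin: centre of its underside, z up, yaw meaningless. Starts upright in one of three rack cells (which one varies), underside 8 mm above the bench, with 2 mm slack a side.
- tube_blue: Blue-cap sample tube, loose, 118 mm tall, about 60 g: frosted body 29 mm in diameter (foot tapered to 22 mm over its lowest 4 mm), blue cap 34 mm in diameter from 102 to 118 mm up. Origin: centre of its underside, z up, yaw meaningless. Starts upright in one of three rack cells (which one varies), underside 8 mm above the bench, with 2 mm slack a side.
- tube_blank: White-capped blank, the same kind of tube, standing in hole 4 of the carrier from the start. Origin: centre of its underside.
- marker: Black marker pen lying on the bench between rack and carrier, 128 mm long (its x), 14 mm thick. Bystander.
- tape_roll: Roll of green tape lying flat, 68 mm in diameter, 19 mm high. Bystander.
- sample_bottle: White bottle, 62 mm in diameter, 135 mm tall, at the back. Bystander.
- beaker: Clear beaker, 68 mm in diameter, 90 mm tall, at the back. Bystander.
- reagent_jar: Amber jar with a black lid, 58 mm in diameter, 75 mm tall, back left. Bystander.
- wrench: Steel wrench, 160 mm long, lying back right. Bystander.

How it is judged (in metres and radians):
On the way, in this order (a step that is already met when the one before it is completed fails the run):
1. the red-capped tube stands right down in hole 1 and is let go (distance between tube_red and hole1 below 0.006 m and angle between the z axis of tube_red and the z axis of carrier, either way round below 0.12 rad and contact force between the fingers and tube_red below 0.05 N), for 0.2 s.
2. the green-capped tube stands right down in hole 2 and is let go (distance between tube_green and hole2 below 0.006 m and angle between the z axis of tube_green and the z axis of carrier, either way round below 0.12 rad and contact force between the fingers and tube_green below 0.05 N), for 0.2 s.
3. the blue-capped tube stands right down in hole 3 and is let go (distance between tube_blue and hole3 below 0.006 m and angle between the z axis of tube_blue and the z axis of carrier, either way round below 0.12 rad and contact force between the fingers and tube_blue below 0.05 N), for 0.2 s.
4. the loaded carrier is lifted clear of the bench (height (world z) of carrier above 0.07 m), for 0.2 s.
At the end, for the whole second after the job is handed in: Held by its handle bar in the gripper, underside 80 to 156 mm above the bench, the carrier tilts less than 5 degrees, is still (under 20 mm/s, 0.1 rad/s) and touches no other equipment; red, green, blue and white tubes in holes 1 to 4, each within 6 mm of its seat and 7 degrees of its axis (distance between tube_red and hole1 below 0.006 m and angle between the z axis of each of tube_red, tube_green, tube_blue, tube_blank and the z axis of carrier, either way round below 0.12 rad and distance between tube_green and hole2 below 0.006 m and distance between tube_blue and hole3 below 0.006 m and distance between tube_blank and hole4 below 0.006 m and height (world z) of carrier between 0.08 and 0.156 m and angle between carrier's own z axis and vertical below 0.09 rad and linear speed of carrier below 0.02 m/s and angular speed of carrier below 0.1 rad/s and contact force between the fingers and carrier above 1 N and z of the grasp point in the frame of carrier above 0.115 m and x of the grasp point in the frame of carrier between -0.03 and 0.03 m and y of the grasp point in the frame of carrier between -0.075 and 0.075 m and contact force between carrier and rack below 0.1 N and contact force between carrier and sample_bottle below 0.1 N and contact force between carrier and beaker below 0.1 N and contact force between carrier and reagent_jar below 0.1 N); the arm keeps its last pose, push and grip.
It fails at once if a sample tube is let go over the carrier more than 15 mm above its seat ((x of tube_red in the frame of carrier between -0.075 and 0.075 m and y of tube_red in the frame of carrier between -0.088 and 0.088 m and z of tube_red in the frame of carrier above 0.021 m and contact force between the fingers and tube_red below 0.05 N) or (x of tube_green in the frame of carrier between -0.075 and 0.075 m and y of tube_green in the frame of carrier between -0.088 and 0.088 m and z of tube_green in the frame of carrier above 0.021 m and contact force between the fingers and tube_green below 0.05 N) or (x of tube_blue in the frame of carrier between -0.075 and 0.075 m and y of tube_blue in the frame of carrier between -0.088 and 0.088 m and z of tube_blue in the frame of carrier above 0.021 m and contact force between the fingers and tube_blue below 0.05 N)).
It fails at once if a sample tube is tipped over (angle between any of tube_red, tube_green, tube_blue's own z axis and vertical above 0.6 rad).
It fails at once if the blank leaves hole 4 (distance between tube_blank and hole4 above 0.02 m).
It fails at once if the carrier is tipped by more than 15 degrees (angle between carrier's own z axis and vertical above 0.26 rad).
It fails at once if a bystander (marker, tape, bottle, beaker, jar, wrench) is pushed more than 3 cm (distance of any of marker, tape_roll, sample_bottle, beaker, reagent_jar, wrench from where it was at the start of the episode above 0.03 m).
It also fails if it takes over 72 s, if anything falls off the work surface, if the arm or the gripper's body presses on something with over 40 N, if the wrist force passes 120 N, or if a joint passes its speed limit or range.

## Working session

There is one attempt and no reset: what is moved stays moved. The work goes in short steps, Python scripts to look and compute and a shell command to move; the robot and the scene stay as the last step left them, time stands still between calls to the robot, and variables do not carry over. Pictures are saved under pics/ and viewed, at most 12 in all, crops included, and the job is handed in when it is done.

```bash
ls; mkdir -p pics
cat > h.py <<'E'
import numpy as np, cv2
from scipy.spatial.transform import Rotation as R
from rig import status, snapshot, job, models
def K(p):
    f=200/np.tan(np.radians(p['fov_y'])/2); return np.array([[f,0,p['cx']],[0,f,p['cy']],[0,0,1.]])
def pose(p,st=None):
    # world_from_camera 4x4
    if 'tool_from_camera' in p:
        T=np.eye(4);T[:3,:3]=R.from_euler('xyz',st['tcp_rot'],degrees=True).as_matrix();T[:3,3]=st['tcp_pos']
        return T@np.array(p['tool_from_camera'])
    T=np.eye(4);T[:3,3]=p['position'];a=np.array(p['attitude'])
    T[:3,:3]=a if a.shape==(3,3) else R.from_euler('xyz',a,degrees=True).as_matrix(); return T
def ray(p,T,uv):
    q=cv2.undistortPoints(np.array(uv,float).reshape(-1,1,2),K(p),np.array(p['D'],float)).reshape(-1,2)
    d=np.c_[q[:,0],-q[:,1],-np.ones(len(q))]@T[:3,:3].T
    return T[:3,3],d
def atz(p,T,uv,z):
    o,d=ray(p,T,uv); return o+d*((z-o[2])/d[:,2])[:,None]
def proj(p,T,X):
    c=(np.atleast_2d(X)-T[:3,3])@T[:3,:3]; c=c*[1,-1,-1]
    return cv2.projectPoints(c,np.zeros(3),np.zeros(3),K(p),np.array(p['D'],float))[0].reshape(-1,2)
def save(p,n): cv2.imwrite('pics/'+n+'.png',np.ascontiguousarray(p['pixels'][:,:,::-1]))
E
python3 - <<'E'
from h import *
st=status.get_state();print({k:np.round(v,3) for k,v in st.items()})
for n in ['scene','top','wrist']:
    p=snapshot(n);save(p,n)
    print(n,{k:v for k,v in p.items() if k!='pixels'})
    if n=='wrist':continue
    T=pose(p)
    for t in ['carrier','hole1','handle','rack','tube_red','tube_green','tube_blue','tube_blank','marker','tape_roll','sample_bottle','beaker','reagent_jar']:
        for m in models.masks_of(t,p)[:2]:
            b=m['bbox'];print(t,round(m['confidence'],2),np.round(b),np.round(atz(p,T,[b[:2]],0.12)[0],3),m['region'].sum())
E
```

```text
pics
{'clock': np.float64(0.0), 'joint_positions': array([-75.854,  15.169,  91.982,   0.   ,  72.979,  -2.113]), 'dq': array([ 0.042,  0.051,  0.006, -0.04 , -0.07 ,  0.009]), 'joint_torque': array([ 1.0000e-03, -5.1511e+01, -3.6731e+01,  0.0000e+00,  1.3000e-02,
       -0.0000e+00]), 'tcp_pos': array([ 0.189, -0.647,  0.23 ]), 'tcp_rot': array([-1.79871e+02, -5.00000e-03,  1.62590e+01]), 'contact_force': array([-1.508, -0.137,  0.007]), 'torque': array([-0.023,  0.   ,  0.045]), 'grasp_force': np.float64(0.0), 'grip_width': np.float64(0.085)}
scene {'fov_y': 52.74964160267921, 'cx': 324.9051893134499, 'cy': 194.281802729053, 'D': array([0.02116061, 0.        , 0.        , 0.        , 0.        ]), 'position': array([1.20863357, 0.29015609, 1.02363646]), 'attitude': array([ 35.72236625,  -0.68644397, 116.90749386]), 'shot': 1}
carrier 0.88 [273. 144.  72.  73.] [ 0.529 -0.219  0.12 ] 3007
hole1 0.63 [274. 145.  66.  70.] [ 0.53  -0.214  0.12 ] 2942
handle 0.74 [272. 145.  75.  71.] [ 0.534 -0.22   0.12 ] 2767
handle 0.2 [437. 197.  19.  32.] [0.489 0.283 0.12 ] 305
rack 0.68 [410. 2
[... 1786 characters left out ...]
35.] [ 0.634 -0.39   0.12 ] 308
reagent_jar 0.64 [183. 181.  22.  24.] [0.658 0.403 0.12 ] 346
reagent_jar 0.27 [406. 251.  69.  53.] [ 0.463 -0.248  0.12 ] 3083
wrist {'fov_y': 58.63572071440282, 'cx': 325.63506560046955, 'cy': 204.20909605574616, 'D': array([-0.08118354,  0.        ,  0.        ,  0.        ,  0.        ]), 'tool_from_camera': array([[ 2.56925685e-04,  9.56602802e-01,  2.91394943e-01,
         7.34403033e-02],
       [ 9.99999295e-01, -5.83540419e-04,  1.03396062e-03,
        -2.63142003e-04],
       [ 1.15913036e-03,  2.91394472e-01, -9.56602278e-01,
        -1.43228640e-01],
       [ 0.00000000e+00,  0.00000000e+00,  0.00000000e+00,
         1.00000000e+00]]), 'shot': 3}
```

View pics/scene.png

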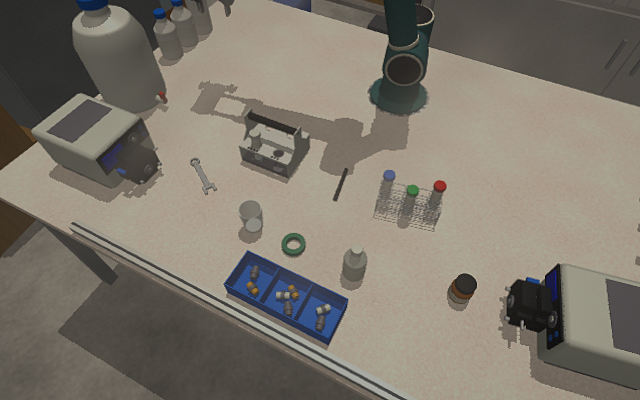

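View pics/top.png

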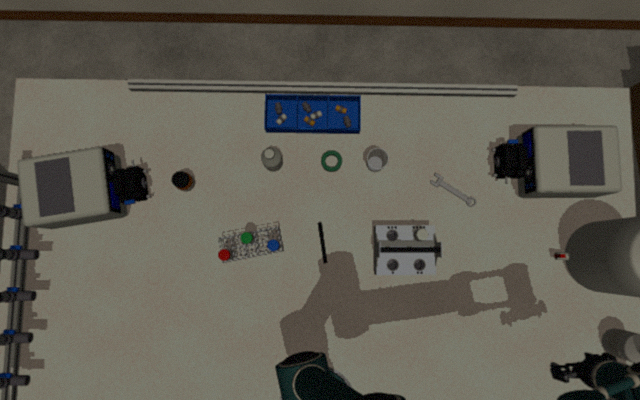

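Scene view: carrier at (273,144); caps blue (389,175), green (412,189), red (440,186) in the rack; marker at (341,184) between them. Top view: caps red (224,255), green (246,238), blue (273,245), carrier with nearly no yaw at (405,248). Hole 1 is at about (392,265), hole 2 at (420,265), hole 3 at (392,235), and the blank is at (421,235).

```bash
cat >> h.py <<'E'
def tri(obs):
    A=np.zeros((3,3));b=np.zeros(3)
    for o,d in obs:
        d=d/np.linalg.norm(d);M=np.eye(3)-np.outer(d,d);A+=M;b+=M@o
    X=np.linalg.solve(A,b); 
    return X,max(np.linalg.norm(np.cross(X-o,d/np.linalg.norm(d))) for o,d in obs)
HUE={'red':[(0,8),(172,180)],'green':[(48,80)],'blue':[(105,125)]}
def caps(p,T=None,win=None):
    hsv=cv2.cvtColor(p['pixels'],cv2.COLOR_RGB2HSV);out={}
    for c,rs in HUE.items():
        m=np.zeros(hsv.shape[:2],np.uint8)
        for a,b in rs: m|=cv2.inRange(hsv,(a,90,50),(b,255,255))
        if win is not None:
            x0,y0,x1,y1=win;k=np.zeros_like(m);k[y0:y1,x0:x1]=1;m*=k
        n,l,s,ce=cv2.connectedComponentsWithStats(m)
        if n>1:
            i=1+np.argmax(s[1:,4]); out[c]=(ce[i],s[i],l==i)
    return out
E
python3 - <<'E'
from h import *
a=snapshot('top');b=snapshot('scene')
ca=caps(a,win=(205,220,300,275));cb=caps(b,win=(370,160,460,240))
for c in ca:
    if c in cb:
        oa,da=ray(a,pose(a),[ca[c][0]]);ob,db=ray(b,pose(b),[cb[c][0]])
        print(c,ca[c][1],cb[c][1],tri([(oa,da[0]),(ob,db[0])]))
# carrier: corners by model projection fit of mask? deck centre guess
print(atz(a,pose(a),[[392,265],[420,265],[392,235],[421,235],[374,248],[437,248]],0.07))
E
```

```text
red [218 249  13  12 120] [434 180  13  13 126] (array([0.44666885, 0.27778425, 0.115425  ]), np.float64(0.0005267487062962649))
green [241 232  12  12 110] [407 185  12   9  87] (array([0.49618877, 0.2142603 , 0.12025863]), np.float64(0.0007660366677311793))
blue [267 239  12  12 109] [384 170  11   8  57] (array([0.4762158 , 0.13621485, 0.12198462]), np.float64(0.0006983017513250448))
[[ 0.42249969 -0.21568496  0.07      ]
 [ 0.42368178 -0.29914323  0.07      ]
 [ 0.51177823 -0.2157105   0.07      ]
 [ 0.51302973 -0.30268975  0.07      ]
 [ 0.4721838  -0.16187889  0.07      ]
 [ 0.47487702 -0.35032267  0.07      ]]
```

```bash
cat >> h.py <<'E'
def go(*targets):
    "targets (x,y,z,yaw deg): print shift mm & rotvec deg in the present tool frame"
    st=status.get_state();R0=R.from_euler('xyz',st['tcp_rot'],degrees=True)
    print('now',np.round(st['tcp_pos'],4),np.round(st['tcp_rot'],2),'t',round(float(st['clock']),2),'j6',np.round(st['joint_positions'][5],1),'w',np.round(st['grip_width'],4))
    for x,y,z,yaw in targets:
        s=R0.inv().apply(np.array([x,y,z])-st['tcp_pos'])*1000
        r=(R0.inv()*R.from_euler('xyz',[180,0,yaw],degrees=True)).as_rotvec(degrees=True)
        print((x,y,z,yaw),np.round(s,1),np.round(r,2),'rows>=',int(max(np.ceil(np.linalg.norm(s)/62.5),np.ceil(np.linalg.norm(r)/10.7))))
E
python3 -c "
from h import *
go((0.41,-0.31,0.27,0),(0.46,-0.22,0.27,0))"
```

```text
now [ 0.189  -0.648   0.2313] [-180.      0.     16.26] t 1.55 j6 -2.1 w 0.0855
(0.41, -0.31, 0.27, 0) [ 306.8 -262.6  -38.7] [-0.    0.   16.26] rows>= 7
(0.46, -0.22, 0.27, 0) [ 380.  -335.   -38.7] [-0.    0.   16.26] rows>= 9
```

```bash
python3 -m crank '[[1,160,-140,-39,0,0,9],[1,307,-263,-39,0,0,16.26],[1,307,-263,-39,0,0,16.26],[1,307,-263,-39,0,0,16.26],[1,307,-263,-39,0,0,16.26],[1,307,-263,-39,0,0,16.26],[1,307,-263,-39,0,0,16.26],[1,307,-263,-39,0,0,16.26],[1,307,-263,-39,0,0,16.26],[1,307,-263,-39,0,0,16.26],[1,307,-263,-39,0,0,16.26]]'
python3 - <<'E'
from h import *
import pickle
st=status.get_state();p=snapshot('wrist');save(p,'w1');pickle.dump((st,p),open('w1.pkl','wb'))
print(st['tcp_pos'],st['tcp_rot'],np.abs(st['dq']).max())
go((0.46,-0.20,0.27,0))
E
```

```text
clock: 2.92
tcp_pos: [0.4095, -0.3105, 0.2701]
tcp_rot: [-180.0, 0.0, -0.1]
contact_force: [0.5, 0.4, 0.4]
grip_width: 0.0853
grasp_force: 0.0
[ 0.40945863 -0.31045717  0.27005253] [-1.79991601e+02  2.39470685e-02 -1.01012616e-01] 0.13127925202550395
now [ 0.4095 -0.3103  0.2701] [-1.7999e+02  2.0000e-02 -9.0000e-02] t 2.98 j6 50.2 w 0.0854
(0.46, -0.2, 0.27, 0) [ 5.030e+01 -1.104e+02  1.000e-01] [-0.01  0.02 -0.09] rows>= 2
```

View pics/w1.png

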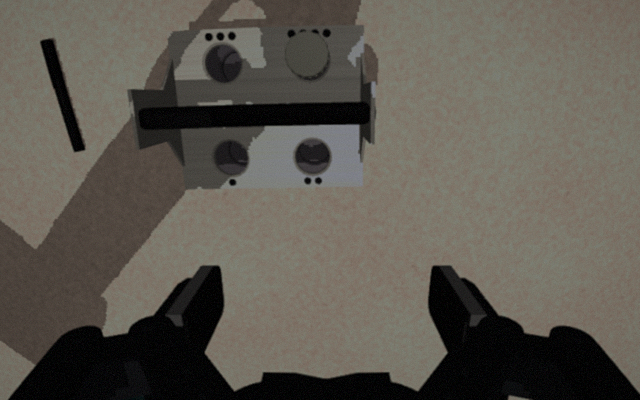

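Wrist view 1: hole 1 at (232,156), hole 2 (312,156), hole 3 (223,63), blank cap (307,54), the bar from (138,118) to (370,113), and the pips match the description.

```bash
python3 -m crank '[[1,35,-110,0,0,0,0],[1,35,-110,0,0,0,0],[1,35,-110,0,0,0,0],[1,35,-110,0,0,0,0],[1,35,-110,0,0,0,0]]'
python3 - <<'E'
from h import *
import pickle
st=status.get_state();p=snapshot('wrist');pickle.dump((st,p),open('w2.pkl','wb'))
im=p['pixels'];cv2.imwrite('pics/w2.png',cv2.resize(np.ascontiguousarray(im[:250,270:600,::-1]),None,fx=2.4,fy=2.4,interpolation=cv2.INTER_CUBIC))
st1,p1=pickle.load(open('w1.pkl','rb'))
cv2.imwrite('pics/w1c.png',cv2.resize(np.ascontiguousarray(p1['pixels'][0:200,120:390,::-1]),None,fx=2.9,fy=2.9,interpolation=cv2.INTER_CUBIC))
print(st['tcp_pos'])
go((0.41,0.21,0.27,11.8),(0.45,0.21,0.27,11.8))
E
```

```text
clock: 3.6
tcp_pos: [0.4448, -0.2008, 0.2703]
tcp_rot: [180.0, 0.0, -0.1]
contact_force: [1.0, -0.0, -0.5]
grip_width: 0.0858
grasp_force: 0.0
[ 0.4447583  -0.20077266  0.27027034]
now [ 0.4447 -0.2008  0.2702] [ 1.7999e+02  2.0000e-02 -1.1000e-01] t 3.65 j6 62.9 w 0.0854
(0.41, 0.21, 0.27, 11.8) [-3.550e+01 -4.107e+02  1.000e-01] [ 1.000e-02  2.000e-02 -1.191e+01] rows>= 7
(0.45, 0.21, 0.27, 11.8) [ 4.500e+00 -4.108e+02  1.000e-01] [ 1.000e-02  2.000e-02 -1.191e+01] rows>= 7
```

View pics/w2.png

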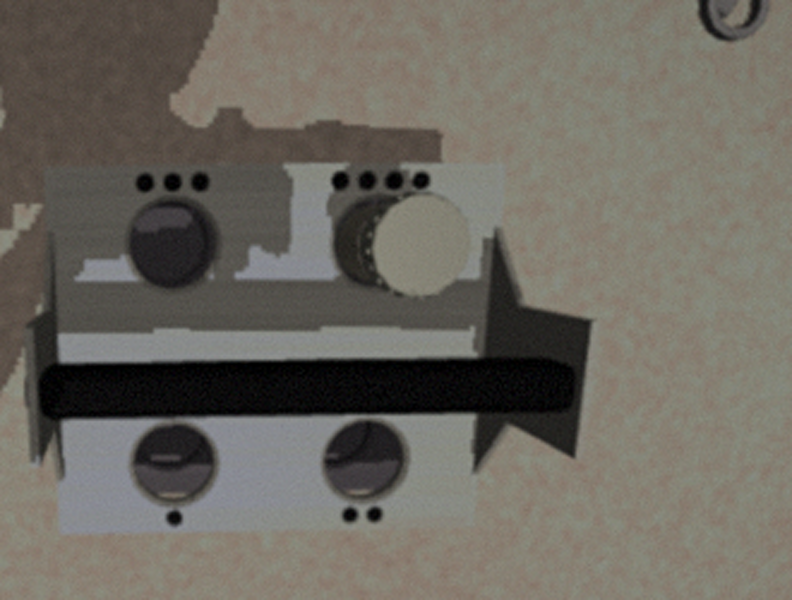

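View pics/w1c.png

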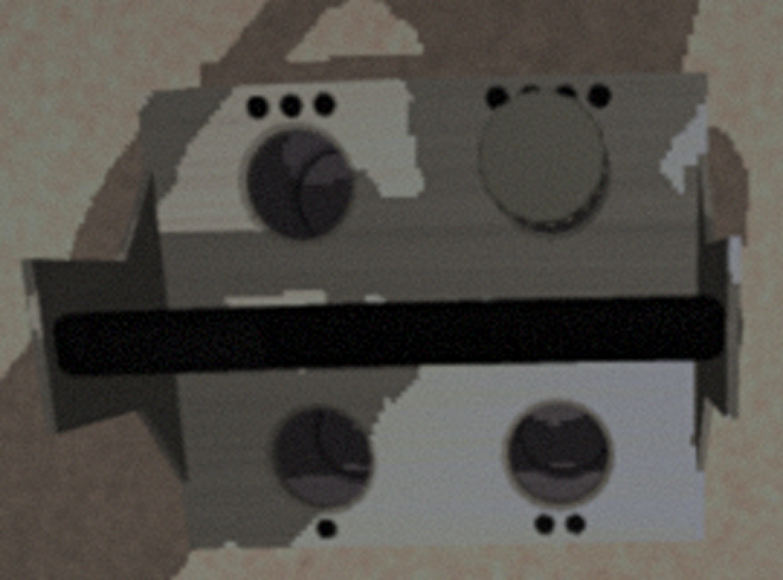

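View 2: hole 1, 2 and 3 rims at crop (174,463), (364,460), (172,243) and the blank cap at (420,244). View 1: the rims at crop (323,457), (559,453), (301,183) and the blank at (542,157). Next I triangulate them and fit the carrier pose.

```bash
python3 - <<'E'
from h import *
import pickle
from scipy.optimize import least_squares
s1,p1=pickle.load(open('w1.pkl','rb'));s2,p2=pickle.load(open('w2.pkl','rb'))
T1,T2=pose(p1,s1),pose(p2,s2)
V1=dict(h1=(323,457),h2=(559,453),h3=(301,183),bl=(542,157),p1=(326,528),p2=(559.7,524),p3=(291,105.5),bar=(391,335))
V2=dict(h1=(174,463),h2=(364,460),h3=(172,243),bl=(420,244),p1=(174.5,518),p2=(362,514.8),p3=(172.5,182),bar=(307,388))
f1=lambda q:((q[0]+.5)/2.9-.5+120,(q[1]+.5)/2.9-.5); f2=lambda q:((q[0]+.5)/2.4-.5+270,(q[1]+.5)/2.4-.5)
for k in V1:
    o,d=ray(p1,T1,[f1(V1[k])]);o2,d2=ray(p2,T2,[f2(V2[k])])
    X,e=tri([(o,d[0]),(o2,d2[0])]);print(k,np.round(X,4),round(e*1e3,2))
L=dict(h1=(-44,40),h2=(-44,-40),h3=(44,40),bl=(44,-40),bar=(0,0))
def W(v,k,z=None):
    x,y,yaw,zd=v;l=np.array(L[k])/1e3;c,s=np.cos(yaw),np.sin(yaw)
    return np.array([x+c*l[0]-s*l[1],y+s*l[0]+c*l[1],{'bl':zd+.054,'bar':zd+.08}.get(k,zd)])
def res(v):
    return np.concatenate([np.r_[proj(p1,T1,W(v,k))[0]-f1(V1[k]),proj(p2,T2,W(v,k))[0]-f2(V2[k])] for k in L])
r=least_squares(res,[.468,-.258,0,.07]);v=r.x
print(np.round(v[:2],4),np.degrees(v[2]),v[3]);print(np.round(r.fun.reshape(-1,4),2))
for k in L: print(k,np.round(W(v,k),4))
E
python3 -m crank '[[1,0,-200,0,0,0,-8],[1,-35,-411,0,0,0,-11.9],[1,-35,-411,0,0,0,-11.9],[1,-35,-411,0,0,0,-11.9],[1,-35,-411,0,0,0,-11.9],[1,-35,-411,0,0,0,-11.9],[1,-35,-411,0,0,0,-11.9],[1,-35,-411,0,0,0,-11.9],[1,-35,-411,0,0,0,-11.9],[1,-35,-411,0,0,0,-11.9],[1,-35,-411,0,0,0,-11.9]]'
python3 - <<'E'
from h import *
import pickle
st=status.get_state();p=snapshot('wrist');pickle.dump((st,p),open('w3.pkl','wb'));save(p,'w3')
go((0.44,0.25,0.27,11.8))
E
```

```text
h1 [ 0.4254 -0.2172  0.0684] 0.42
h2 [ 0.4265 -0.2971  0.0681] 0.29
h3 [ 0.514  -0.2154  0.0656] 0.02
bl [ 0.5148 -0.2957  0.1219] 0.11
p1 [ 0.4019 -0.2174  0.0718] 0.05
p2 [ 0.4029 -0.2973  0.0709] 0.04
p3 [ 0.5367 -0.2152  0.0708] 0.01
bar [ 0.4694 -0.2567  0.1395] 0.02
[ 0.4701 -0.2565] 0.862611462891564 0.06623226173696663
[[ 0.41 -0.02  0.   -1.02]
 [ 0.02 -0.23 -0.31 -0.94]
 [ 0.26  0.51  0.46  0.52]
 [ 0.37  0.31 -0.52  0.31]
 [-2.06 -0.41  1.55  0.68]]
h1 [ 0.4255 -0.2172  0.0662]
h2 [ 0.4267 -0.2972  0.0662]
h3 [ 0.5135 -0.2158  0.0662]
bl [ 0.5147 -0.2958  0.1202]
bar [ 0.4701 -0.2565  0.1462]
clock: 5.03
tcp_pos: [0.4104, 0.2103, 0.2703]
tcp_rot: [180.0, -0.0, 11.8]
contact_force: [-0.4, -0.2, -0.2]
grip_width: 0.0854
grasp_force: 0.0
now [0.4104 0.2105 0.2703] [ 1.80e+02 -1.00e-02  1.18e+01] t 5.08 j6 102.3 w 0.0855
(0.44, 0.25, 0.27, 11.8) [ 37.1 -32.6   0.3] [ 0.   -0.01 -0.  ] rows>= 1
```

View pics/w3.png

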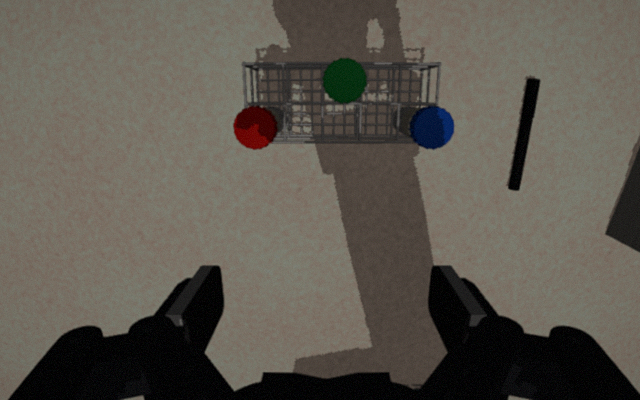

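Wrist view 3: red cap (256,127), green (344,80), blue (432,127), with the rack square to the picture. I take a second view and then triangulate.

```bash
python3 -m crank '[[1,25,-50,0,0,0,0],[1,25,-50,0,0,0,0],[1,25,-50,0,0,0,0],[1,25,-50,0,0,0,0]]'
python3 - <<'E'
from h import *
import pickle
st=status.get_state();p=snapshot('wrist');pickle.dump((st,p),open('w4.pkl','wb'));save(p,'w4')
s3,p3=pickle.load(open('w3.pkl','rb'))
def cc(p):
    out={}
    for c,(ce,s,m) in caps(p,win=(200,30,620,230)).items():
        # disc outline: enclosing circle of the blob
        ct=max(cv2.findContours(m.astype(np.uint8),cv2.RETR_EXTERNAL,cv2.CHAIN_APPROX_NONE)[0],key=len)
        (x,y),r=cv2.minEnclosingCircle(ct);out[c]=(ce,(x,y),r,s[4])
    return out
a,b=cc(p3),cc(p);T3,T4=pose(p3,s3),pose(p,st)
for c in a:
    print(c,np.round(a[c][0],1),np.round(a[c][1],1),a[c][2:],np.round(b[c][0],1),np.round(b[c][1],1),b[c][2:])
    o,d=ray(p3,T3,[a[c][0]]);o2,d2=ray(p,T4,[b[c][0]])
    X,e=tri([(o,d[0]),(o2,d2[0])]);print(np.round(X,4),round(e*1e3,2),'at z .126:',np.round(atz(p3,T3,[a[c][0]],.126),4),np.round(atz(p,T4,[b[c][0]],.126),4))
E
```

```text
clock: 5.58
tcp_pos: [0.424, 0.2646, 0.2702]
tcp_rot: [180.0, 0.0, 11.9]
contact_force: [-1.0, 1.0, -0.4]
grip_width: 0.0852
grasp_force: 0.0
red [253.5 127.6] [254.8 127. ] (22.037878036499023, np.int32(1375)) [316.7 157.9] [317.  157.2] (21.389602661132812, np.int32(1309))
[0.4471 0.2773 0.1257] 0.08 at z .126: [[0.4472 0.2773 0.126 ]] [[0.447  0.2774 0.126 ]]
green [357.9  75.2] [358.  75.] (3.6056511402130127, np.int32(12)) [407.9 129.2] [410.  129.5] (11.10190200805664, np.int32(167))
[0.4934 0.2117 0.1515] 9.13 at z .126: [[0.5029 0.2048 0.126 ]] [[0.4849 0.2107 0.126 ]]
blue [433.8 127.5] [432.5 127.5] (21.96598243713379, np.int32(1275)) [490.5 158.5] [489.5 158. ] (21.10104751586914, np.int32(1194))
[0.4768 0.1355 0.1235] 0.14 at z .126: [[0.477  0.1363 0.126 ]] [[0.4769 0.1368 0.126 ]]
```

```bash
python3 -c "
from h import *
go((0.4471,0.2774,0.16,12),(0.4471,0.2774,0.097,12))"
```

```text
now [0.4241 0.2647 0.2703] [179.99  -0.    11.85] t 5.62 j6 107.3 w 0.0854
(0.4471, 0.2774, 0.16, 12) [ 25.1  -7.7 110.3] [ 0.01 -0.   -0.15] rows>= 2
(0.4471, 0.2774, 0.097, 12) [ 25.1  -7.8 173.3] [ 0.01 -0.   -0.15] rows>= 3
```

```bash
python3 -m crank '[[1,25,-8,100,0,0,0],[1,25,-8,100,0,0,0],[1,25,-8,135,0,0,0],[1,25,-8,160,0,0,0],[1,25,-8,173,0,0,0],[1,25,-8,173,0,0,0],[0.1,25,-8,173,0,0,0],[0.1,25,-8,173,0,0,0],[0.1,25,-8,173,0,0,0],[0.1,25,-8,173,0,0,0],[0.1,25,-8,173,0,0,0]]' 40
python3 -c "
from h import *
go((0.4255,-0.2172,0.247,.9))"
```

```text
clock: 7.0
tcp_pos: [0.448, 0.2789, 0.0984]
tcp_rot: [-180.0, -0.1, 11.9]
contact_force: [-0.2, -0.8, 6.1]
grip_width: 0.0326
grasp_force: 39.4
now [0.448  0.2789 0.0984] [-1.7998e+02 -1.2000e-01  1.1910e+01] t 7.0 j6 107.3 w 0.0326
(0.4255, -0.2172, 0.247, 0.9) [-124.   480.7 -149. ] [-0.03 -0.12 11.01] rows>= 9
```

```bash
python3 -m crank '[[0.1,0,0,-40,0,0,0],[0.1,0,0,-90,0,0,0],[0.1,0,0,-149,0,0,0],[0.1,-60,240,-149,0,0,6],[0.1,-124,481,-149,0,0,11],[0.1,-124,481,-149,0,0,11],[0.1,-124,481,-149,0,0,11],[0.1,-124,481,-149,0,0,11],[0.1,-124,481,-149,0,0,11],[0.1,-124,481,-149,0,0,11],[0.1,-124,481,-149,0,0,11],[0.1,-124,481,-149,0,0,11],[0.1,-124,481,-149,0,0,11],[0.1,-124,481,-149,0,0,11]]'
python3 - <<'E'
from h import *
st=status.get_state();p=snapshot('wrist');save(p,'w5')
print(st['grasp_force'],st['contact_force'],[ (c,np.round(v[0]),v[1][4]) for c,v in caps(p).items()])
go((0.4255,-0.2172,0.247,.9))
E
```

```text
clock: 8.75
tcp_pos: [0.4249, -0.2163, 0.246]
tcp_rot: [-180.0, 0.0, 1.0]
contact_force: [-0.6, 0.4, -1.3]
grip_width: 0.0327
grasp_force: 40.2
40.20180702209473 [-0.63665899  0.39816745 -1.28162987] [('red', array([326., 300.]), np.int32(5801))]
now [ 0.425  -0.2162  0.2461] [-1.7997e+02  1.0000e-02  1.0300e+00] t 8.8 j6 59.0 w 0.0327
(0.4255, -0.2172, 0.247, 0.9) [ 0.5  1.  -0.9] [-0.03  0.01  0.13] rows>= 1
```

View pics/w5.png

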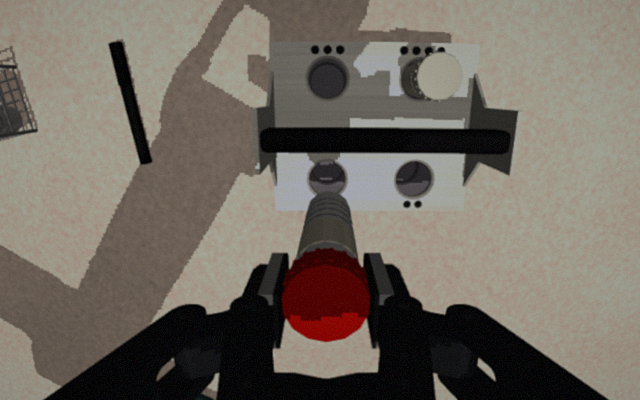

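Run:
```python
from h import *
p=snapshot('wrist');T=np.array(p['tool_from_camera'])
a=np.linspace(0,2*np.pi,73);c=np.c_[.017*np.cos(a),.017*np.sin(a),np.full(73,-.0276)]
q=proj(p,T,c);print('pred rim',q.min(0),q.max(0));
m=caps(p)['red'];print('red blob bbox',m[1])
for z in (-.0276,): print(proj(p,T,[[0,0,z],[.005,0,z]]))
# widest row of the blob
w=m[2].sum(1);r=np.argmax(w);print('widest rows',np.where(w>=w.max()-1)[0][[0,-1]],w.max(),np.where(m[2][r])[0][[0,-1]])
go((0.4255,-0.2172,0.165,.9),(0.4255,-0.2172,0.125,.9),(0.4255,-0.2172,0.0965,.9))
```

```text
pred rim [280.4805425  260.77614377] [371.51263978 339.69666647]
red blob bbox [ 282  248   88   94 5829]
[[325.99220801 302.02094567]
 [326.00019894 290.27040312]]
widest rows [294 309] 88 [282 369]
now [ 0.4251 -0.2163  0.2462] [-179.99    0.      1.04] t 8.85 j6 59.0 w 0.0333
(0.4255, -0.2172, 0.165, 0.9) [ 0.4  0.9 81.2] [-0.01  0.    0.14] rows>= 2
(0.4255, -0.2172, 0.125, 0.9) [  0.4   0.9 121.2] [-0.01  0.    0.14] rows>= 2
(0.4255, -0.2172, 0.0965, 0.9) [  0.4   0.9 149.7] [-0.01  0.    0.14] rows>= 3
```

```bash
python3 -m crank '[[0.1,0.5,1,40,0,0,0],[0.1,0.5,1,80,0,0,0],[0.1,0.5,1,95,0,0,0],[0.1,0.5,1,110,0,0,0],[0.1,0.5,1,125,0,0,0],[0.1,0.5,1,135,0,0,0],[0.1,0.5,1,143,0,0,0],[0.1,0.5,1,149,0,0,0],[0.1,0.5,1,149,0,0,0],[0.1,0.5,1,149,0,0,0]]'
```

```text
clock: 10.1
tcp_pos: [0.4252, -0.2185, 0.0972]
tcp_rot: [-180.0, 0.0, 0.9]
contact_force: [0.7, 1.8, -1.1]
grip_width: 0.0326
grasp_force: 40.2
```

```bash
python3 -m crank '[[0.1,0,0,1,0,0,0],[0.1,0,0,2,0,0,0],[0.1,0,0,2,0,0,0]]'
```

```text
clock: 10.48
tcp_pos: [0.4262, -0.2189, 0.0964]
tcp_rot: [180.0, -0.1, 0.9]
contact_force: [0.8, 3.3, 4.1]
grip_width: 0.0323
grasp_force: 40.8
```

```bash
python3 -m crank '[[0.8,0,0,1,0,0,0],[0.8,0,0,0,0,0,0],[0.8,0,0,0,0,0,0],[0.8,0,0,-10,0,0,0],[0.8,0,0,-60,0,0,0],[0.9,0,0,-110,0,0,0],[0.9,0,0,-150,0,0,0],[1,0,0,-150,0,0,0],[1,0,0,-150,0,0,0]]'
python3 - <<'E'
from h import *
st=status.get_state();p=snapshot('wrist');save(p,'w6');T=pose(p,st)
m=caps(p)['red'];print(m[0],m[1],atz(p,T,[m[0]],.124), 'pred',proj(p,T,[[.4255,-.2172,.124]]))
go((0.4973,0.2144,0.20,12),(0.4973,0.2144,0.097,12))
E
```

```text
clock: 11.6
tcp_pos: [0.4251, -0.2186, 0.2451]
tcp_rot: [180.0, 0.0, 0.9]
contact_force: [0.1, 0.5, -0.2]
grip_width: 0.0857
grasp_force: 0.0
[327.04138852 194.39586115] [ 305  172   45   45 1498] [[ 0.42576234 -0.21936452  0.124     ]] pred [[324.22417263 194.68024838]]
now [ 0.4246 -0.2183  0.2442] [-1.7994e+02  1.0000e-01  9.0000e-01] t 11.65 j6 58.9 w 0.0857
(0.4973, 0.2144, 0.2, 12) [  79.5 -431.4   44.5] [ -0.07   0.09 -11.1 ] rows>= 8
(0.4973, 0.2144, 0.097, 12) [  79.7 -431.3  147.5] [ -0.07   0.09 -11.1 ] rows>= 8
```

View pics/w6.png

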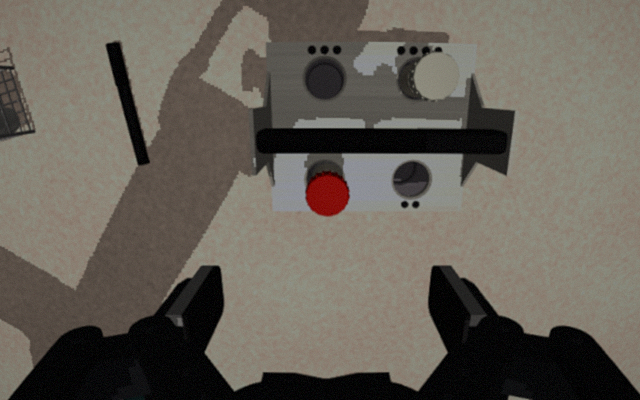

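Red is seated: its cap at (327,194) measures (0.426,-0.219) at height 0.124. Green is next.

```bash
python3 -m crank '[[1,40,-215,0,0,0,-6],[1,70,-431,0,0,0,-11],[1,70,-431,0,0,0,-11],[1,70,-431,0,0,0,-11],[1,70,-431,0,0,0,-11],[1,70,-431,0,0,0,-11],[1,70,-431,0,0,0,-11],[1,70,-431,0,0,0,-11],[1,70,-431,0,0,0,-11],[1,70,-431,0,0,0,-11],[1,70,-431,0,0,0,-11]]'
python3 - <<'E'
from h import *
st=status.get_state();p=snapshot('wrist');T=pose(p,st)
hsv=cv2.cvtColor(p['pixels'],cv2.COLOR_RGB2HSV);m=cv2.inRange(hsv,(45,90,25),(85,255,255));m[270:]=0
n,l,s,ce=cv2.connectedComponentsWithStats(m);i=1+np.argmax(s[1:,4]);print(s[i],ce[i],proj(p,T,[[.4973,.2144,.126]]))
x0,y0,w,h=s[i][:4];g=atz(p,T,[ce[i],(x0+w/2-.5,y0+h/2-.5)],.126);print(g)
go((0.4973,0.2144,0.14,12),(0.4973,0.2144,0.097,12))
E
```

```text
clock: 13.02
tcp_pos: [0.4886, 0.2119, 0.2452]
tcp_rot: [180.0, 0.0, 11.8]
contact_force: [-0.2, 0.1, 0.9]
grip_width: 0.0857
grasp_force: 0.0
[ 304  160   45   46 1565] [325.82428115 183.        ] [[325.37150938 184.56847006]]
[[0.49856531 0.21431387 0.126     ]
 [0.49897286 0.21426323 0.126     ]]
now [0.4887 0.2121 0.2453] [180.    -0.    11.79] t 13.07 j6 99.0 w 0.0854
(0.4973, 0.2144, 0.14, 12) [  8.9  -0.5 105.3] [ 0.   -0.   -0.21] rows>= 2
(0.4973, 0.2144, 0.097, 12) [  8.9  -0.5 148.3] [ 0.   -0.   -0.21] rows>= 3
```

```bash
python3 -m crank '[[1,9.5,-0.5,55,0,0,0],[1,9.5,-0.5,105,0,0,0],[1,9.5,-0.5,135,0,0,0],[1,9.5,-0.5,148,0,0,0],[1,9.5,-0.5,148,0,0,0],[0.1,9.5,-0.5,148,0,0,0],[0.1,9.5,-0.5,148,0,0,0],[0.1,9.5,-0.5,148,0,0,0],[0.1,9.5,-0.5,148,0,0,0],[0.1,9.5,-0.5,148,0,0,0]]' 40
python3 -c "
from h import *
go((0.4267,-0.2975,0.247,.9))"
```

```text
clock: 14.32
tcp_pos: [0.4989, 0.2161, 0.0986]
tcp_rot: [-180.0, -0.1, 11.9]
contact_force: [-0.6, -0.9, 6.0]
grip_width: 0.0328
grasp_force: 39.4
now [0.4989 0.2161 0.0986] [-1.7999e+02 -1.4000e-01  1.1910e+01] t 14.32 j6 98.9 w 0.0328
(0.4267, -0.2975, 0.247, 0.9) [-176.3  487.6 -148.9] [-0.02 -0.14 11.01] rows>= 9
```

```bash
python3 -m crank '[[0.1,0,0,-40,0,0,0],[0.1,0,0,-90,0,0,0],[0.1,0,0,-150,0,0,0],[0.1,-90,200,-165,0,0,6],[0.1,-176,488,-165,0,0,11],[0.1,-176,488,-165,0,0,11],[0.1,-176,488,-165,0,0,11],[0.1,-176,488,-165,0,0,11],[0.1,-176,488,-165,0,0,11],[0.1,-176,488,-165,0,0,11],[0.1,-176,488,-165,0,0,11],[0.1,-176,488,-165,0,0,11],[0.1,-176,488,-165,0,0,11],[0.1,-176,488,-165,0,0,11],[0.1,-176,488,-165,0,0,11]]'
python3 - <<'E'
from h import *
st=status.get_state();p=snapshot('wrist');save(p,'w7');T=pose(p,st)
print(proj(p,T,[[.4267,-.2972,.07],[.5135,-.2158,.07],[.4701,-.2565,.15]]))
cv2.imwrite('pics/w7c.png',cv2.resize(np.ascontiguousarray(p['pixels'][20:270,160:480,::-1]),None,fx=2.4,fy=2.4,interpolation=cv2.INTER_CUBIC))
go((0.4267,-0.2975,0.165,.9),(0.4267,-0.2975,0.0965,.9))
E
```

```text
clock: 16.2
tcp_pos: [0.4266, -0.2964, 0.2622]
tcp_rot: [-180.0, 0.0, 1.0]
contact_force: [0.6, -0.2, -0.2]
grip_width: 0.0328
grasp_force: 40.1
[[326.95831009 175.34076486]
 [238.61373931  79.89831543]
 [271.27846067 138.82980847]]
now [ 0.4266 -0.2966  0.2623] [-1.7998e+02 -1.0000e-02  1.0200e+00] t 16.25 j6 51.4 w 0.0327
(0.4267, -0.2975, 0.165, 0.9) [ 0.1  0.9 97.3] [-0.02 -0.01  0.12] rows>= 2
(0.4267, -0.2975, 0.0965, 0.9) [  0.    1.  165.8] [-0.02 -0.01  0.12] rows>= 3
```

View pics/w7c.png

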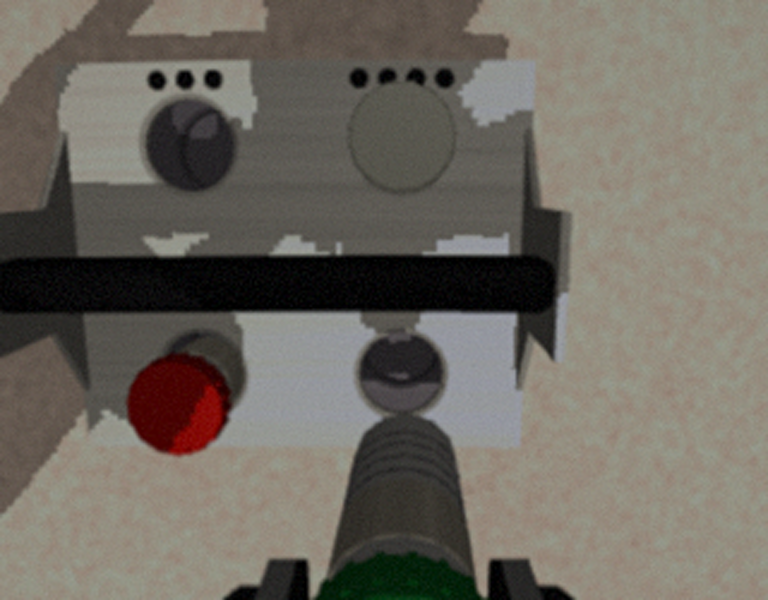

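Hole 2 is at crop (400,372), within 0.6 px of the prediction, and the green tube is centred over it; the carrier has not moved.

```bash
python3 -m crank '[[0.1,0,0.3,50,0,0,0],[0.1,0,0.3,96,0,0,0],[0.1,0,0.3,111,0,0,0],[0.1,0,0.3,126,0,0,0],[0.1,0,0.3,140,0,0,0],[0.1,0,0.3,152,0,0,0],[0.1,0,0.3,160,0,0,0],[0.1,0,0.3,166,0,0,0],[0.1,0,0.3,167,0,0,0],[0.1,0,0.3,167,0,0,0]]'
```

```text
clock: 17.5
tcp_pos: [0.4272, -0.2988, 0.0966]
tcp_rot: [180.0, -0.1, 0.9]
contact_force: [0.6, 3.3, 4.7]
grip_width: 0.0328
grasp_force: 40.7
```

```bash
python3 -m crank '[[0.8,0,0,0,0,0,0],[0.8,0,0,-1,0,0,0],[0.8,0,0,-1,0,0,0],[0.8,0,0,-10,0,0,0],[0.8,0,0,-60,0,0,0],[0.9,0,0,-110,0,0,0],[0.9,0,0,-150,0,0,0],[1,0,0,-150,0,0,0],[1,0,0,-150,0,0,0]]'
python3 - <<'E'
from h import *
st=status.get_state();p=snapshot('wrist');save(p,'w8');T=pose(p,st)
hsv=cv2.cvtColor(p['pixels'],cv2.COLOR_RGB2HSV);m=cv2.inRange(hsv,(45,90,25),(85,255,255));m[260:]=0
n,l,s,ce=cv2.connectedComponentsWithStats(m);i=1+np.argmax(s[1:,4]);print(s[i],ce[i],atz(p,T,[ce[i]],.124),proj(p,T,[[.4267,-.2972,.124]]))
r=caps(p)['red'];print('red',r[1],atz(p,T,[r[0]],.124))
go((0.468,0.134,0.22,12),(0.477,0.136,0.097,12))
E
```

```text
clock: 18.62
tcp_pos: [0.426, -0.2982, 0.2453]
tcp_rot: [180.0, -0.0, 0.9]
contact_force: [-0.2, 0.1, -0.3]
grip_width: 0.0856
grasp_force: 0.0
[ 307  170   43   46 1509] [327.67793241 193.02451955] [[ 0.42777687 -0.29943938  0.124     ]] [[324.74563108 194.32894174]]
red [ 204  172   45   44 1399] [[ 0.42517932 -0.21978558  0.124     ]]
now [ 0.4256 -0.2978  0.2443] [-1.7994e+02  9.0000e-02  9.0000e-01] t 18.68 j6 51.4 w 0.0856
(0.468, 0.134, 0.22, 12) [  49.3 -431.1   24.7] [ -0.07   0.08 -11.1 ] rows>= 7
(0.477, 0.136, 0.097, 12) [  58.5 -432.8  147.6] [ -0.07   0.08 -11.1 ] rows>= 8
```

```bash
python3 -m crank '[[1,30,-215,0,0,0,-6],[1,49,-432,0,0,0,-11],[1,49,-432,0,0,0,-11],[1,49,-432,0,0,0,-11],[1,49,-432,0,0,0,-11],[1,49,-432,0,0,0,-11],[1,49,-432,0,0,0,-11],[1,49,-432,0,0,0,-11],[1,49,-432,0,0,0,-11],[1,49,-432,0,0,0,-11],[1,49,-432,0,0,0,-11]]'
python3 - <<'E'
from h import *
st=status.get_state();p=snapshot('wrist');T=pose(p,st)
r=caps(p,win=(200,60,450,270))['blue'];print(r[1],atz(p,T,[r[0]],.126),proj(p,T,[[.477,.136,.126]]),r[0])
go((0.477,0.136,0.14,12),(0.477,0.136,0.097,12))
E
```

```text
clock: 20.05
tcp_pos: [0.4684, 0.133, 0.2451]
tcp_rot: [180.0, 0.0, 11.8]
contact_force: [0.1, 0.6, -0.4]
grip_width: 0.0853
grasp_force: 0.0
[ 302  162   45   44 1427] [[0.47726613 0.1363231  0.126     ]] [[324.64554373 184.58599547]] [324.29922915 184.16678346]
now [0.4685 0.1331 0.2452] [1.800e+02 1.000e-02 1.177e+01] t 20.1 j6 91.2 w 0.0852
(0.477, 0.136, 0.14, 12) [  8.9  -1.1 105.2] [ 0.    0.01 -0.23] rows>= 2
(0.477, 0.136, 0.097, 12) [  8.9  -1.1 148.2] [ 0.    0.01 -0.23] rows>= 3
```

```bash
python3 -m crank '[[1,9.3,-2.5,55,0,0,0],[1,9.3,-2.5,105,0,0,0],[1,9.3,-2.5,135,0,0,0],[1,9.3,-2.5,148,0,0,0],[1,9.3,-2.5,148,0,0,0],[0.1,9.3,-2.5,148,0,0,0],[0.1,9.3,-2.5,148,0,0,0],[0.1,9.3,-2.5,148,0,0,0],[0.1,9.3,-2.5,148,0,0,0],[0.1,9.3,-2.5,148,0,0,0]]' 40
python3 -c "
from h import *
go((0.5135,-0.2158,0.263,.9))"
```

```text
clock: 21.35
tcp_pos: [0.4782, 0.1389, 0.0986]
tcp_rot: [180.0, -0.1, 11.9]
contact_force: [1.0, -0.5, 5.8]
grip_width: 0.0327
grasp_force: 39.5
now [0.4782 0.1389 0.0986] [ 1.7999e+02 -1.5000e-01  1.1910e+01] t 21.35 j6 91.4 w 0.0327
(0.5135, -0.2158, 0.263, 0.9) [ -38.3  354.4 -164.4] [-0.   -0.15 11.01] rows>= 7
```

```bash
python3 -m crank '[[0.1,0,0,-40,0,0,0],[0.1,0,0,-90,0,0,0],[0.1,0,0,-150,0,0,0],[0.1,0,100,-165,0,0,6],[0.1,-38,354,-165,0,0,11],[0.1,-38,354,-165,0,0,11],[0.1,-38,354,-165,0,0,11],[0.1,-38,354,-165,0,0,11],[0.1,-38,354,-165,0,0,11],[0.1,-38,354,-165,0,0,11],[0.1,-38,354,-165,0,0,11],[0.1,-38,354,-165,0,0,11],[0.1,-38,354,-165,0,0,11]]'
python3 - <<'E'
from h import *
st=status.get_state();p=snapshot('wrist');save(p,'w9');T=pose(p,st)
print(proj(p,T,[[.5135,-.2158,.07],[.5147,-.2958,.124]]))
cv2.imwrite('pics/w9c.png',cv2.resize(np.ascontiguousarray(p['pixels'][60:360,200:520,::-1]),None,fx=2,fy=2,interpolation=cv2.INTER_CUBIC))
go((0.5135,-0.2158,0.165,.9),(0.5135,-0.2158,0.0965,.9))
E
```

```text
clock: 22.98
tcp_pos: [0.5129, -0.2142, 0.2623]
tcp_rot: [-180.0, -0.0, 1.0]
contact_force: [-0.2, 0.4, -0.5]
grip_width: 0.0326
grasp_force: 40.3
[[327.70783881 174.87795327]
 [425.41847643 189.33991685]]
now [ 0.5129 -0.2144  0.2623] [-1.8e+02 -1.0e-02  1.0e+00] t 23.02 j6 63.8 w 0.0331
(0.5135, -0.2158, 0.165, 0.9) [ 0.5  1.4 97.3] [-0.   -0.01  0.1 ] rows>= 2
(0.5135, -0.2158, 0.0965, 0.9) [  0.5   1.4 165.8] [-0.   -0.01  0.1 ] rows>= 3
```

View pics/w9c.png

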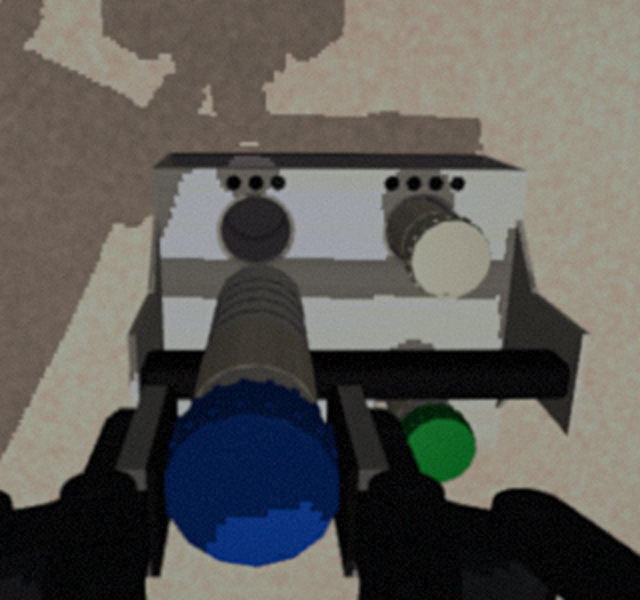

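Hole 3 is at crop (256,229), within 0.5 px of the prediction, with the blue tube lined up.

```bash
python3 -m crank '[[0.1,0.5,0,50,0,0,0],[0.1,0.5,0,96,0,0,0],[0.1,0.5,0,111,0,0,0],[0.1,0.5,0,126,0,0,0],[0.1,0.5,0,140,0,0,0],[0.1,0.5,0,152,0,0,0],[0.1,0.5,0,160,0,0,0],[0.1,0.5,0,166,0,0,0],[0.1,0.5,0,167,0,0,0],[0.1,0.5,0,167,0,0,0]]'
```

```text
clock: 24.28
tcp_pos: [0.5144, -0.2158, 0.0966]
tcp_rot: [180.0, -0.1, 0.9]
contact_force: [-0.3, 1.5, 5.5]
grip_width: 0.0328
grasp_force: 40.7
```

```bash
python3 -m crank '[[0.8,0,0,0,0,0,0],[0.8,0,0,-1,0,0,0],[0.8,0,0,-1,0,0,0],[0.8,0,0,-10,0,0,0],[0.8,0,0,-60,0,0,0],[0.9,0,0,-110,0,0,0],[1,0,0,-150,0,0,0],[1,-60,40,-160,0,0,-10],[1,-60,40,-160,0,0,-20],[1,-60,40,-160,0,0,-30],[1,-60,40,-160,0,0,-40],[1,-60,40,-160,0,0,-50],[1,-60,40,-160,0,0,-60],[1,-60,40,-160,0,0,-70],[1,-60,40,-160,0,0,-80],[1,-60,40,-160,0,0,-90],[1,-60,40,-160,0,0,-90],[1,-60,40,-160,0,0,-90],[1,-60,40,-160,0,0,-90]]'
python3 - <<'E'
from h import *
import pickle
st=status.get_state();p=snapshot('wrist');T=pose(p,st);pickle.dump((st,p),open('w10.pkl','wb'))
c,s=np.cos(.015),np.sin(.015)
W=lambda x,y,z:[.4701+c*x-s*y,-.2565+s*x+c*y,z]
pr=proj(p,T,[W(0,0,.15),W(-.044,.04,.124),W(-.044,-.04,.124),W(.044,.04,.124),W(.044,-.04,.124),W(0,.087,.152),W(0,-.087,.152)]);print(np.round(pr))
im=np.ascontiguousarray(p['pixels'][:,:,::-1])
for q in pr: cv2.circle(im,tuple(int(round(v)) for v in q),2,(0,255,255),-1)
cv2.imwrite('pics/w10.png',im)
go((.4701,-.2565,.16,90.9),(.4701,-.2565,.120,90.9))
E
```

```text
clock: 26.65
tcp_pos: [0.454, -0.2564, 0.2554]
tcp_rot: [180.0, 0.0, 90.8]
contact_force: [-0.4, 0.1, -0.7]
grip_width: 0.0857
grasp_force: 0.0
[[349. 203.]
 [291. 144.]
 [293. 240.]
 [405. 144.]
 [399. 240.]
 [351.  78.]
 [347. 308.]]
now [ 0.454  -0.2564  0.2553] [180.     0.    90.83] t 26.7 j6 -33.0 w 0.0855
(0.4701, -0.2565, 0.16, 90.9) [-0.3 16.1 95.3] [ 0.    0.   -0.07] rows>= 2
(0.4701, -0.2565, 0.12, 90.9) [ -0.3  16.1 135.3] [ 0.    0.   -0.07] rows>= 3
```

View pics/w10.png

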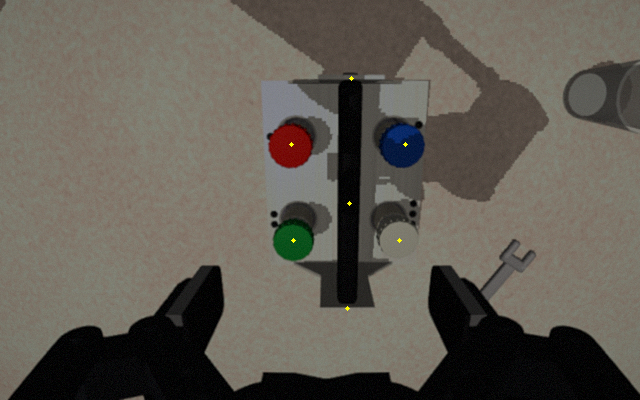

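All three tubes are seated: red (291,145), green (293,240), blue (402,145), blank (399,240). The bar lies at column 348, where predicted. Now I grip it.

```bash
python3 -m crank '[[1,0,16,50,0,0,0],[1,0,16,95,0,0,0],[1,0,16,120,0,0,0],[1,0,16,134,0,0,0],[1,0,16,134,0,0,0],[0,0,16,134,0,0,0],[0,0,16,134,0,0,0],[0,0,16,134,0,0,0],[0,0,16,134,0,0,0],[0,0,16,134,0,0,0],[0,0,16,134,0,0,0],[0,0,16,134,0,0,0]]' 100
```

```text
clock: 28.2
tcp_pos: [0.4709, -0.2564, 0.122]
tcp_rot: [179.9, 0.0, 90.9]
contact_force: [3.7, 0.0, 3.8]
grip_width: 0.0144
grasp_force: 97.9
```

Gripped. I lift gently by 118 mm.

```bash
python3 -m crank '[[0,0,0,-3,0,0,0],[0,0,0,-8,0,0,0],[0,0,0,-16,0,0,0],[0,0,0,-26,0,0,0],[0,0,0,-38,0,0,0],[0,0,0,-50,0,0,0],[0,0,0,-62,0,0,0],[0,0,0,-74,0,0,0],[0,0,0,-86,0,0,0],[0,0,0,-97,0,0,0],[0,0,0,-106,0,0,0],[0,0,0,-113,0,0,0],[0,0,0,-117,0,0,0],[0,0,0,-118,0,0,0],[0,0,0,-118,0,0,0],[0,0,0,-118,0,0,0],[0,0,0,-118,0,0,0],[0,0,0,-118,0,0,0]]'
python3 - <<'E'
from h import *
st=status.get_state();p=snapshot('wrist');a=snapshot('scene')
print(st['contact_force'],st['torque'],st['tcp_rot'],st['tcp_pos'],np.abs(st['dq']).max(),st['grasp_force'])
im=np.vstack([cv2.resize(p['pixels'][:260],(640,260)),cv2.resize(a['pixels'][70:240,160:480],(640,340))])[:,:,::-1]
cv2.imwrite('pics/w11.png',np.ascontiguousarray(im))
E
```

```text
clock: 30.45
tcp_pos: [0.4699, -0.2561, 0.2391]
tcp_rot: [-180.0, -0.0, 90.9]
contact_force: [1.2, -0.2, -7.9]
grip_width: 0.0143
grasp_force: 97.7
[ 1.15019964 -0.20246323 -7.89219402] [-0.01207855 -0.00423609  0.06009866] [-1.79984676e+02 -1.04865517e-02  9.09030999e+01] [ 0.46991298 -0.25608389  0.23910082] 0.52369270650994 97.69728183746338
```

View pics/w11.png

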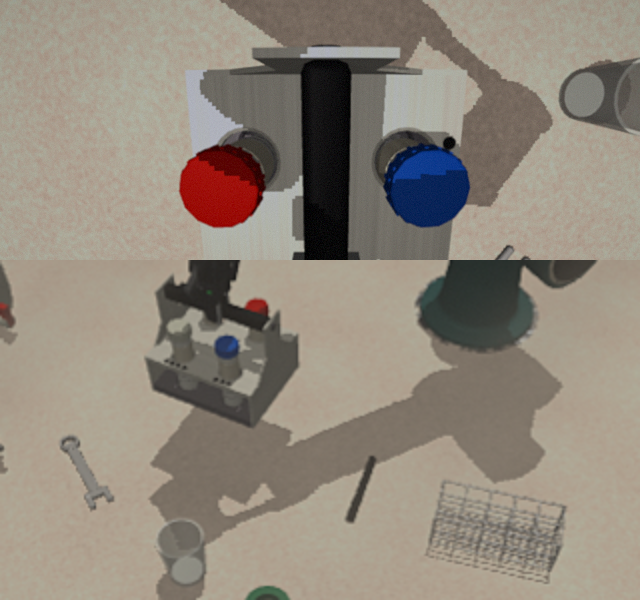

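The carrier hangs level, about 117 mm up, with all tubes seated and the bench undisturbed. I let it settle for a moment and hand in.

```bash
python3 -m crank '[[0,0,0,0,0,0,0],[0,0,0,0,0,0,0],[0,0,0,0,0,0,0],[0,0,0,0,0,0,0]]'; python3 -c "
from rig import job
print(job.close_job())"
```

```text
clock: 31.05
tcp_pos: [0.47, -0.2561, 0.2393]
tcp_rot: [-180.0, 0.0, 90.9]
contact_force: [-0.8, 0.4, -8.1]
grip_width: 0.0144
grasp_force: 97.7
the job is handed in; nothing more can be done
None
```

The job is handed in at about 31 s; the hand-in call returned no verdict: red, green and blue are seated in holes 1, 2 and 3, the blank is still in hole 4, and the carrier hangs level and still by its handle, about 117 mm above the bench.

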